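Park the two spare batteries at the top of the ramp

ROBOT

A 6-joint arm with a two-finger parallel gripper is mounted at the origin on the work surface. World frame = base frame: x ahead of the robot, y to its left, z up, the work surface at z = 0. Lengths are in m, angles in rad, forces in N, time in s.
With the tool pointing down it reaches from about 0.35 to 0.875 m from the base axis. Payload 15.5 kg.
Tool frame: the origin (TCP) lies on the mounting face of the last link; the fingertips stand 173 mm ahead of it and the grasp point (between the pads) lies 155 mm ahead of it (env.tips_ahead is the z of the fingertips in the tool frame, in m); z points along the fingers, y is the line along which they close (so a half turn about z gives the same grasp; the last joint's range is limited). The gripper opens to 85 mm and grips with 20 to 120 N. Pads are 22 mm wide; open, the fingers measure 114 mm over their backs; the gripper's body (76 mm by 85 mm) begins 54 mm behind the grasp point. The pads swing forward as they close: fully open they stand 13 mm farther back than shut.
Start: joints at [-1.361, 0.494, 1.345, -0, 1.302, -0.096], TCP at [0.188, -0.596, 0.405] pointing down, gripper open.
Joint ranges: [-2.91, 2.91], [-0.82, 2.16], [0.22, 2.67], [-1.22, 4.37], [0.12, 2.79], [-3.08, 3.08]. Speed limits (rad/s): [1.89, 1.89, 2.57, 3.01, 3.01, 3.01].

INTERFACE

Orientations are given as a rotation vector (axis times angle).
In Python, from workcell import sensors, eyes, workorder, env gives the robot as it stands.
- The arm moves only by the tool carry_out, never from a script. Its argument "increments" is one flat list of numbers, 7 for each row, row after row: the shift along the tool's x, y, z normalised to -1 to 1, where 1 is 300 mm, then the turn, a rotation vector about the tool's x, y, z normalised to -1 to 1, where 1 is 60 degrees, then the gripper's target within -1 to 1 (shut at 1, half-way at 0, fully open at -1). In form: [tx, ty, tz, wx, wy, wz, jaw, tx, ty, tz, wx, wy, wz, jaw, ...]. A call has 1 to 20 rows; each row is the pose to reach, as a shift and turn from the pose commanded when the call began, along the tool's axes at that moment; what a row does not reach only later rows make up. A row lasts 1/10 s, in which the tool goes at most 50 mm and 8.59 degrees, less where a joint would pass 70% of its speed; a pose out of reach is approached as far as the arm can. A call with a number of a shift or a turn outside -1 to 1 is refused whole. A call with a gripper value outside its range is refused whole. The fingers move at their own pace and stop on an object; the grip force is fixed at half the most. Time passes only in rows, so rows that repeat a pose let the fingers close. It gives the time, the measured TCP pose, the force, the opening and the grip force at its end, in the units of the state.
- sensors.get_state(): the state, without advancing time (a new reading comes with each control period).
- eyes.camera(name): name is "side" or "top"; returns a dict with "frame" (384x512x3 uint8, blue, green, red), "z_map" (384x512 float32, m along the optical axis (not along the pixel's ray), 0 where there is no reading), "intrinsics" (3x3 intrinsics, pixels), "R" (3x3) and "t" (3): a world point X has camera coordinates R X + t. Camera axes: x right, y down, z forward; pixel columns grow to the right and rows downward; lengths in m; the calibration is good to about 2 mm. A picture is of the moment at which its call begins.
- workorder.hand_in(): hands the job in; it is judged then, once.
The state is a dict: "time_s": time; "q": joint angles; "joint_vel": joint speeds; "joint_efforts": joint torques, N m; "eef_pos": TCP position; "eef_rot": TCP orientation; "ft_force": force on the tool from outside, world axes, zero at the start; "ft_torque": the same for the moment, N m; "gripper_width": finger opening in m; "grasp_force": force on a finger pad.
Only numpy, scipy, OpenCV 4.12 (cv2) and the standard library are available. Lean on these libraries where they do the work, as an engineer would, in place of code of your own. Each camera call takes 0.05 s, during which the arm holds its last target. There are 200 camera calls.

TASK

Two loose batteries lie at the low end of the two-lane wooden battery ramp on the console. With shut fingertips, push each one gently up its own sloped gutter and over the crest, so that it settles in the dip against the upper stop and cannot roll back; either may go first. Only push them: do not pinch, lift or ram the batteries or let them leave their gutters, and leave everything else on the console where it is.

Things in the scene. Friction and masses are not known exactly. Their poses are not given: they have to be found in the camera images.
- ramp: Fixed wooden ramp, 228 mm long, 153 wide, two parallel gutters; turned any way on the console. Origin on the console top under its centre line; x uphill along the gutters, y left looking uphill, z up. Lane centre lines at y = +36.5 and -36.5 mm, each 66 mm wide inside, between straight 7 mm walls standing 12 mm above the lane floor.
- low_end (a point): Point on the ramp's centre line at the low end of the lane floor (ramp x -112, z 12 mm). From here the floor is level to x = -45, then slopes straight up to the crest. Just behind it is a lip 6 mm thick, top at z = 20 mm.
- crest (a point): Point on the ramp's centre line at the height of the lane floor at the crest (ramp x 63, z 31 mm), where the upward slope ends and the floor dips to the stop. A battery let go on the slope rolls back down; once its centre is past the crest it rolls on by itself into the dip and stays.
- stop (a point): Point on the ramp's centre line at the foot of the upper stop's face, the bottom of the dip (ramp x 100, z 21.8 mm). The stop is a board across both lanes, 10 mm thick, top at z = 55 mm.
- cell_left_center (a point): Centre of the D battery (steel cylinder, 33 mm diameter, 61 long, 0.1 to 0.18 kg) lying crosswise in the left lane (ramp y = +36.5 mm), free to roll along it; axes turn as it rolls. Starts on the level landing, centre at ramp x = -85 to -60, z = 28.5 mm. Parked against the stop, its centre is at ramp x = 83.5, z = 43 mm.
- cell_right_center (a point): Centre of the D battery (steel cylinder, 33 mm diameter, 61 long, 0.1 to 0.18 kg) lying crosswise in the right lane (ramp y = -36.5 mm), free to roll along it; axes turn as it rolls. Starts on the level landing, centre at ramp x = -85 to -60, z = 28.5 mm. Parked against the stop, its centre is at ramp x = 83.5, z = 43 mm.
- cell_left: The left-lane battery itself: origin at its centre, y along its axis.
- cell_right: The right-lane battery itself: origin at its centre, y along its axis.
- remote: Bystander, to be left alone: silver plastic remote, 160 x 45 x 18 mm, lying beside the ramp's left wall. Origin at the centre of its underside.
- dish: Bystander, to be left alone: small aluminium dish, 84 mm across, 26 mm tall, beside the ramp's right wall. Origin at the centre of its underside.
- pot: Bystander, to be left alone: terracotta pot with a twist cap, 86 mm across, 99 mm tall. Origin at the centre of its underside.
- coaster: Bystander, to be left alone: round bamboo coaster, 96 mm across, 8 mm thick. Origin at the centre of its underside.
- controller: Bystander, to be left alone: red plastic game controller, about 100 x 150 x 37 mm. Origin at the centre of its underside.
- mug: Bystander, to be left alone: white ceramic mug, 80 mm across, 90 mm tall. Origin at the centre of its underside.
There are look-alikes about, which are no part of the job. Leave any blue or yellow look-alike of the cell_left alone. Leave any blue or yellow look-alike of the cell_right alone.

How it is judged:
At the end, for the whole second after the job is handed in: Both batteries lie at rest in the dip of their own lane, centre at ramp x 74 to 92 mm, z 36 to 49 mm and within 10 mm of the lane's centre line (x of cell_left_center in the frame of ramp between 0.074 and 0.092 m and y of cell_left_center in the frame of ramp between 0.0265 and 0.0465 m and z of cell_left_center in the frame of ramp between 0.036 and 0.049 m and linear speed of each of cell_left, cell_right below 0.02 m/s and angular speed of each of cell_left, cell_right below 0.5 rad/s and x of cell_right_center in the frame of ramp between 0.074 and 0.092 m and y of cell_right_center in the frame of ramp between -0.0465 and -0.0265 m and z of cell_right_center in the frame of ramp between 0.036 and 0.049 m); the robot touches nothing.
It fails at once if a battery is lifted off its gutter's floor (by about 12 mm or more) (z of any of cell_left_center, cell_right_center in the frame of ramp above 0.06 m or (x of cell_left_center in the frame of ramp below -0.045 m and z of cell_left_center in the frame of ramp above 0.043 m) or (x of cell_left_center in the frame of ramp below 0 m and z of cell_left_center in the frame of ramp above 0.05 m) or (x of cell_right_center in the frame of ramp below -0.045 m and z of cell_right_center in the frame of ramp above 0.043 m) or (x of cell_right_center in the frame of ramp below 0 m and z of cell_right_center in the frame of ramp above 0.05 m)).
It fails at once if a battery leaves its gutter (z of any of cell_left_center, cell_right_center in the frame of ramp below 0.02 m or x of any of cell_left_center, cell_right_center in the frame of ramp below -0.125 m or y of cell_left_center in the frame of ramp above 0.0565 m or y of cell_left_center in the frame of ramp below 0.0165 m or y of cell_right_center in the frame of ramp above -0.0165 m or y of cell_right_center in the frame of ramp below -0.0565 m).
It fails at once if a battery is squeezed or rammed (more than 30 N from the fingers) (contact force between the fingers and cell_left above 30 N or contact force between the fingers and cell_right above 30 N).
It fails at once if a bystander is moved by more than 30 mm (distance of any of remote, dish, pot, coaster, controller, mug from where it was at the start of the episode above 0.03 m).
It also fails if it takes over 48 s, if anything falls off the work surface, if the arm or the gripper's body presses on something with over 40 N, if the wrist force passes 120 N, or if a joint passes its speed limit or range.

## Working session

There is one attempt and no reset: what is moved stays moved. The work goes in short steps, Python scripts to look and compute and a tool call to move; the robot and the scene stay as the last step left them, time stands still between calls to the robot, and variables do not carry over. Pictures are saved under pics/ and viewed, at most 10 in all, crops included, and the job is handed in when it is done.

Besides the shell and the picture viewer there is one more tool, called as name(argument=value, ...) on one line, values as JSON. carry_out: Moves the arm, as the interface text tells. Its arguments: {"type":"object","properties":{"increments":{"type":"array","items":{"type":"number"}}},"required":["increments"]}

```bash
mkdir -p pics
cat > h.py <<'E'
import numpy as np,cv2
from workcell import sensors,eyes,workorder,env
from scipy.spatial.transform import Rotation as Ro
def cloud(c):
    z=c["z_map"];K=c["intrinsics"];v,u=np.indices(z.shape)
    P=np.stack([(u-K[0,2])/K[0,0]*z,(v-K[1,2])/K[1,1]*z,z],-1)
    return (P-c["t"])@c["R"]
E
python3 - <<'E'
from h import *
for n in("top","side"):
    c=eyes.camera(n);cv2.imwrite(f"pics/{n}0.png",c["frame"]);np.savez(f"{n}0.npz",**c)
s=sensors.get_state();print(s["time_s"],s["eef_pos"],s["eef_rot"],env.tips_ahead)
a=np.hstack([cv2.imread("pics/top0.png")]);
E
```

```text
0.1 [ 0.18752262 -0.59606169  0.40415414] [-3.10410156e+00 -4.76707955e-01  7.21624627e-05] 0.1734
```

View pics/top0.png

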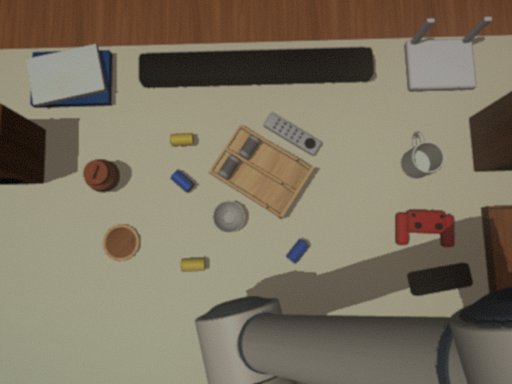

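View pics/side0.png

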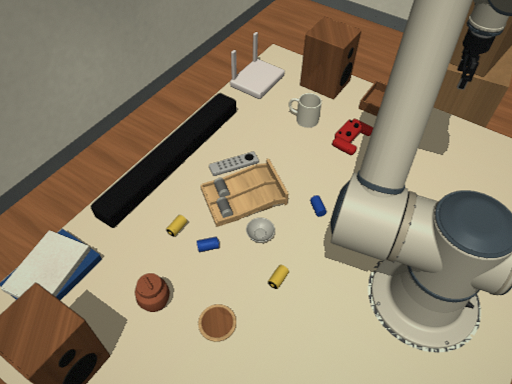

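The top view shows the ramp around (263,170). The two grey cells at its low end are at about (250,147), left, next to the remote, and (229,166), right, next to the dish. Uphill runs toward the lower right. The blue and yellow cells at (182,139), (182,181), (193,265) and (298,251) lie off the ramp and are the look-alikes. Next I'll measure and confirm with an enlarged crop.

Run:
```python
from h import *
c=dict(np.load("top0.npz"));P=cloud(c);f=c["frame"]
print("cam",-c["R"].T@c["t"])
hsv=cv2.cvtColor(f,cv2.COLOR_BGR2HSV)
roi=np.zeros(f.shape[:2],bool);roi[118:225,200:325]=1
print("wood hsv",hsv[180,262],hsv[110,262],"cells",hsv[147,250],hsv[166,229], "Z",P[180,262],P[110,262])
m=roi&(hsv[...,1]>95)&(P[...,2]>.008)
n,l,st,_=cv2.connectedComponentsWithStats(m.astype(np.uint8));k=1+np.argmax(st[1:,4]);m=l==k
Q=P[m];print(st[k])
r=cv2.minAreaRect((Q[:,:2]*1000).astype(np.float32));print(r);print(cv2.boxPoints(r))
top=Q[Q[:,2]>.048];r2=cv2.minAreaRect((top[:,:2]*1000).astype(np.float32));print("stop",len(top),r2,top.mean(0))
g=roi&(hsv[...,1]<70)&(P[...,2]>.033)&(P[...,2]<.055)
n,l,st,ce=cv2.connectedComponentsWithStats(g.astype(np.uint8))
for i in range(1,n):
    if st[i,4]>30:print(st[i],ce[i],P[l==i].mean(0),P[l==i][:,2].max())
cv2.imwrite("pics/crop0.png",cv2.resize(f[115:225,195:330],None,fx=5,fy=5,interpolation=cv2.INTER_CUBIC))
```

```text
cam [0.37317214 0.01531882 1.18402885]
wood hsv [ 16 110 151] [ 25  50 159] cells [13 28 82] [16 32 87] Z [ 0.5561602  -0.00637083  0.02106397] [ 0.75239777 -0.0128821  -0.00130852]
[ 210  126  103   92 4288]
((538.0278930664062, 27.02239990234375), (225.43055725097656, 257.9888916015625), 55.3675651550293)
[[ 367.83215     7.587387]
 [ 580.10925  -139.03018 ]
 [ 708.22363    46.457413]
 [ 495.94653   193.07498 ]]
stop 233 ((478.98992919921875, -61.931175231933594), (51.64057159423828, 256.8911437988281), 65.23567962646484) [ 0.50528144 -0.08107218  0.15685428]
[239 135  21  24 258] [249.13178295 146.24031008] [0.64229154 0.02453015 0.04244845] 0.04956694886070996
[218 155  22  24 259] [228.56756757 166.27027027] [0.59111948 0.07890323 0.04254243] 0.04970159365786607
```

View pics/crop0.png

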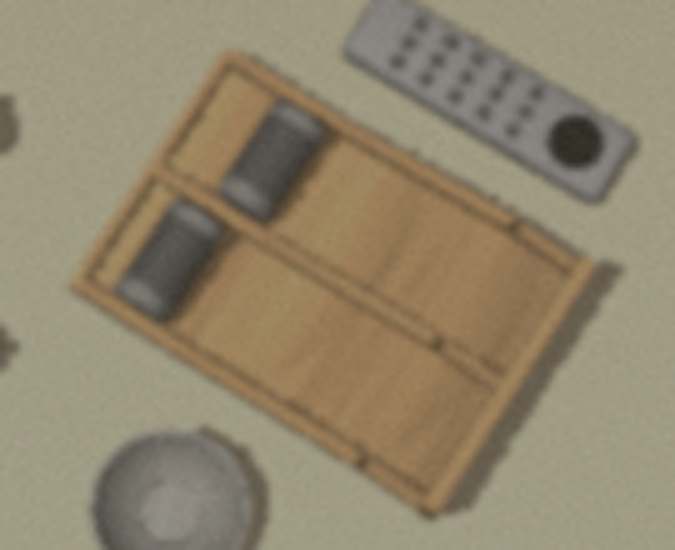

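The crop shows two plain grey cells in the gutters, at crop (275,160) in the left lane and (172,260) in the right. The lip is at the upper left and the stop at the lower right, so these are the right ones. I'll refine the ramp frame next.

Run:
```python
from h import *
c=dict(np.load("top0.npz"));K=c["intrinsics"];R=c["R"];C=-R.T@c["t"]
def ray(u,v,z):
    d=R.T@np.linalg.inv(K)@[u,v,1];return C+d*(z-C[2])/d[2]
px=lambda x,y:((x+.5)/5-.5+195,(y+.5)/5-.5+115)
A=ray(*px(235,52),.022);B=ray(*px(75,287),.022)
D=ray(*px(590,262),.055);E=ray(*px(432,510),.055)
print(A,B,D,E,"w",np.linalg.norm(A-B),np.linalg.norm(D-E))
u=(D+E-A-B)[:2]/2;print("len",np.linalg.norm(u));u1=u/np.linalg.norm(u)
v=(A-B)[:2]+(D-E)[:2];v1=np.array([v[1],-v[0]]);v1/=np.linalg.norm(v1)
print("yaw",np.degrees(np.arctan2(u1[1],u1[0])),np.degrees(np.arctan2(v1[1],v1[0])))
yaw=np.arctan2(*(u1+v1)[::-1])
x=np.array([np.cos(yaw),np.sin(yaw)]);y=np.array([-x[1],x[0]])
mid=(A+B+D+E)[:2]/4
# centre: lip outer at -118, stop outer at +110
o=mid+4*x;print("yaw",np.degrees(yaw),"o",o)
for n,(a,b) in dict(L=(249.13,146.24),R=(228.57,166.27)).items():
    p=ray(a,b,.042)[:2]-o;print(n,p@x,p@y)
# cross-check with side view depth
s=dict(np.load("side0.npz"));P=cloud(s);f=s["frame"];hsv=cv2.cvtColor(f,cv2.COLOR_BGR2HSV)
m=np.zeros(f.shape[:2],bool);m[155:230,195:295]=1
q=P[...,:2]-o;rx=q@x;ry=q@y
for nm,mm in dict(stop=m&(P[...,2]>.048)&(P[...,2]<.06)&(rx>.08)).items(): print(nm,mm.sum(),rx[mm].min(),rx[mm].max(),ry[mm].min(),ry[mm].max())
g=m&(hsv[...,1]<70)&(P[...,2]>.036)&(P[...,2]<.05)&(rx<-.03)&(abs(ry)<.075)
for s_ in(1,-1):
    k=g&(ry*s_>0);print(s_,k.sum(),rx[k].mean(),ry[k].mean(),rx[k].min(),rx[k].max())
st=sensors.get_state();print(Ro.from_rotvec(st["eef_rot"]).as_matrix().round(3))
```

```text
[0.70538131 0.04311306 0.022     ] [0.58126615 0.13000651 0.022     ] [ 0.58044554 -0.13541122  0.055     ] [ 0.45666479 -0.05036451  0.055     ] w 0.1515092200215969 0.1501819394267016
len 0.21856040949775785
yaw -124.81059171729248 -124.74510692829041
yaw -124.77784932279144 o [-1.70064482 -3.28864319]
L -4.0578117322286555 0.03465144657631036
R -4.0732955251005 -0.038402995823114905Traceback (most recent call last):
  File "<stdin>", line 23, in <module>
    return umr_minimum(a, axis, None, out, keepdims, initial, where)
ValueError: zero-size array to reduction operation minimum which has no identity
```

```bash
cat >> h.py <<'E'
yaw=np.radians(-124.78);x=np.array([np.cos(yaw),np.sin(yaw)]);y=np.array([-x[1],x[0]])
o=np.array([.58094,.00316-.0])+.004*x
E
python3 - <<'E'
from h import *
mid=np.array([(.70538+.58127+.58045+.45666)/4,(.04311+.13001-.13541-.05036)/4]);o=mid+.004*x
print("o",o)
for nm in("top","side"):
    s=dict(np.load(nm+"0.npz"));P=cloud(s);hsv=cv2.cvtColor(s["frame"],cv2.COLOR_BGR2HSV)
    q=P[...,:2]-o;rx=q@x;ry=q@y;z=P[...,2]
    # height profile along lanes
    for s_ in(1,-1):
        k=(abs(ry-s_*.0365)<.02)
        print(nm,s_,[(b,round(float(np.median(z[k&(abs(rx-b/1e3)<.003)]))*1e3)) for b in range(-126,126,6) if (k&(abs(rx-b/1e3)<.003)).any()])
    g=(hsv[...,1]<70)&(z>.036)&(z<.055)&(rx<-.03)&(rx>-.11)&(abs(ry)<.073)
    for s_ in(1,-1):
        k=g&(ry*s_>0);print(s_,k.sum(),rx[k].mean(),ry[k].mean(),rx[k].min(),rx[k].max())
    k=(z>.045)&(z<.058)&(abs(rx)<.13)&(rx>.08)&(abs(ry)<.1);print("stop",rx[k].min(),rx[k].max(),ry[k].min(),ry[k].max())
E
```

```text
o [ 0.57865829 -0.00644789]
top 1 [(-126, 0), (-120, 20), (-114, 19), (-108, 12), (-102, 12), (-96, 12), (-90, 12), (-84, 12), (-78, 38), (-72, 44), (-66, 45), (-60, 44), (-54, 43), (-48, 32), (-42, 12), (-36, 14), (-30, 15), (-24, 17), (-18, 17), (-12, 18), (-6, 20), (0, 20), (6, 21), (12, 22), (18, 23), (24, 23), (30, 26), (36, 26), (42, 27), (48, 29), (54, 30), (60, 31), (66, 30), (72, 28), (78, 27), (84, 26), (90, 24), (96, 23), (102, 55), (108, 55), (114, -1), (120, 0)]
top -1 [(-126, 1), (-120, 19), (-114, 18), (-108, 12), (-102, 12), (-96, 34), (-90, 42), (-84, 44), (-78, 46), (-72, 44), (-66, 38), (-60, 12), (-54, 13), (-48, 12), (-42, 13), (-36, 14), (-30, 15), (-24, 16), (-18, 17), (-12, 19), (-6, 19), (0, 20), (6, 21), (12, 23), (18, 23), (24, 25), (30, 25), (36, 26), (42, 28), (48, 28), (54, 30), (60, 30), (66, 31), (72, 29), (78, 28), (84, 26), (90, 24), (96, 23), (102, 56), (108, 53), (114, 1), (120, 0)]
1 243 -0.062008462834903105 0.03456453230448017 -0.07720249327700224 -0.047141902186798465
-1 241 -0.07772923012222027 -0.038443041183911036 -0.09269123009510011 -0.063
[... 528 characters left out ...]
)]
side -1 [(-126, 1), (-120, 2), (-114, 21), (-108, 13), (-102, 13), (-96, 15), (-90, 39), (-84, 46), (-78, 45), (-72, 45), (-66, 41), (-60, 24), (-54, 13), (-48, 14), (-42, 14), (-36, 15), (-30, 15), (-24, 17), (-18, 19), (-12, 19), (-6, 20), (0, 21), (6, 22), (12, 24), (18, 25), (24, 26), (30, 26), (36, 27), (42, 29), (48, 30), (54, 30), (60, 31), (66, 30), (72, 30), (78, 29), (84, 26), (90, 25), (96, 24), (102, 42), (108, 56)]
1 156 -0.06364561865124471 0.032148254451280354 -0.07844108750633234 -0.04706277331203807
-1 174 -0.07873706043631203 -0.04109940681218959 -0.09325875768488331 -0.06330923037845765
stop 0.09838752124251637 0.11186431417830861 -0.0772935792382389 0.07758722318121415
```

```bash
sed -i '/^o=/d' h.py
cat >> h.py <<'E'
o=np.array([.57866,-.00645])-.0015*y
def plan(rx,ry,tipz):
    "tool-axis shift (normalised) from the present pose to tips at ramp rx,ry, height tipz; tool x downhill"
    s=sensors.get_state();R=Ro.from_rotvec(s["eef_rot"])
    p=np.r_[o+rx*x+ry*y,tipz+env.tips_ahead]
    T=np.c_[np.r_[-x,0],np.r_[y,0],[0,0,-1]]
    print("t",s["time_s"],"now ramp",((s["eef_pos"][:2]-o)@np.c_[x,y]).round(4),"tipz",round(s["eef_pos"][2]-env.tips_ahead,4),"F",np.round(s["ft_force"],1))
    print("goal",p,"shift",R.inv().apply(p-s["eef_pos"]).round(4)/.3,"turn",(R.inv()*Ro.from_matrix(T)).as_rotvec().round(4)/np.radians(60))
E
python3 -c "
from h import *
plan(-.1145,-.0365,.12)"
```

```text
t 0.1 now ramp [0.7074 0.0166] tipz 0.2308 F [-0.8 -0.3  0.5]
goal [0.61276264 0.10927061 0.2934    ] shift [ 2.05766667 -1.817       0.37133333] turn [-9.54929659e-04 -4.77464829e-04 -6.29298645e-01]
```

carry_out(increments=[0.15,-0.13,0,0,0,-0.1,1,0.3,-0.27,0,0,0,-0.2,1,0.45,-0.4,0,0,0,-0.3,1,0.6,-0.53,0,0,0,-0.4,1,0.72,-0.64,0,0,0,-0.5,1,0.84,-0.74,0,0,0,-0.6,1,0.95,-0.84,0,0,0,-0.63,1,1,-0.88,0,0,0,-0.63,1,1,-0.88,0,0,0,-0.63,1,1,-0.88,0,0,0,-0.63,1])

```text
time_s: 1.1
eef_pos: [0.395, -0.2534, 0.4046]
eef_rot: [-2.781, -1.461, 0.0]
ft_force: [0.2, -0.5, 0.6]
gripper_width: -0.0001
grasp_force: 0.0
```

```bash
python3 -c "
from h import *
plan(-.1145,-.0365,.12)"
```

```text
t 1.1 now ramp [ 0.3076 -0.0085] tipz 0.2312 F [ 0.2 -0.5  0.6]
goal [0.61276264 0.10927061 0.2934    ] shift [ 1.40733333 -0.08833333  0.37066667] turn [-1.90985932e-04  9.54929659e-05  3.34225380e-03]
```

carry_out(increments=[0.15,-0.01,0,0,0,0,1,0.3,-0.02,0,0,0,0,1,0.45,-0.04,0,0,0,0,1,0.6,-0.05,0,0,0,0,1,0.75,-0.06,0,0,0,0,1,0.9,-0.08,0,0,0,0,1,1,-0.09,0,0,0,0,1])

```text
time_s: 1.8
eef_pos: [0.5443, 0.0084, 0.4045]
eef_rot: [-2.784, -1.456, -0.0]
ft_force: [0.1, -0.5, 0.1]
gripper_width: 0.0
grasp_force: 0.0
```

carry_out(increments=[0.12,0,0.05,0,0,0,1,0.24,0,0.12,0,0,0,1,0.34,0,0.2,0,0,0,1,0.41,0,0.3,0,0,0,1,0.41,0,0.37,0,0,0,1,0.41,0,0.37,0,0,0,1,0.41,0,0.37,0,0,0,1])

```text
time_s: 2.5
eef_pos: [0.6137, 0.1073, 0.2939]
eef_rot: [-2.784, -1.455, 0.001]
ft_force: [0.0, 0.9, 1.9]
gripper_width: -0.0002
grasp_force: 0.0
```

Run:
```python
from h import *
plan(-.1145,-.0365,.024)
ims=[]
for n in("top","side"):
    c=eyes.camera(n);f=c["frame"]
    ims.append(cv2.resize(f[90:240,190:340] if n=="top" else f[90:240,180:330],(400,400),interpolation=cv2.INTER_CUBIC))
cv2.imwrite("pics/a1.png",np.hstack(ims))
```

```text
t 2.5 now ramp [-0.1134 -0.0346] tipz 0.1205 F [0.  0.9 1.9]
goal [0.61276264 0.10927061 0.1974    ] shift [ 0.004      -0.006       0.32166667] turn [-0.00038197  0.00047746 -0.00085944]
```

View pics/a1.png

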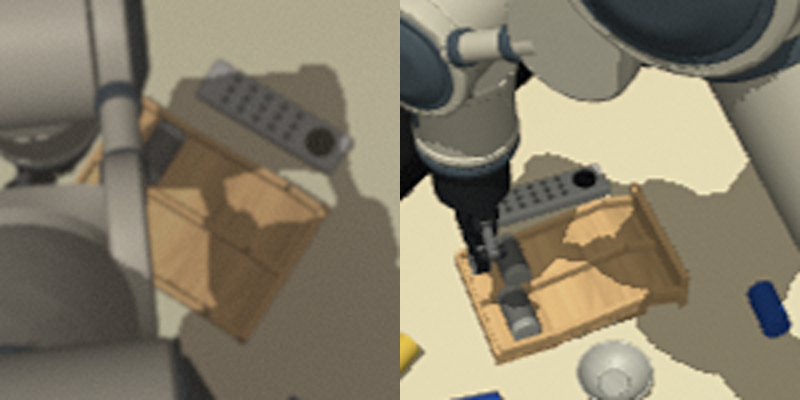

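The left half (top view) shows the arm over the low end, with the left cell still in place. In the right half (side view), the shut fingers hang behind the cells at about (480,265) and nothing has moved. I'll lower them a little farther downhill.

carry_out(increments=[0.03,-0.006,0.05,0,0,0,1,0.03,-0.006,0.12,0,0,0,1,0.03,-0.006,0.19,0,0,0,1,0.03,-0.006,0.24,0,0,0,1,0.03,-0.006,0.28,0,0,0,1,0.03,-0.006,0.3,0,0,0,1,0.03,-0.006,0.31,0,0,0,1,0.03,-0.006,0.315,0,0,0,1,0.03,-0.006,0.315,0,0,0,1])

```text
time_s: 3.5
eef_pos: [0.6172, 0.1171, 0.1996]
eef_rot: [2.783, 1.457, 0.001]
ft_force: [0.1, 0.8, 0.5]
gripper_width: 0.0003
grasp_force: 0.0
```

Run:
```python
from h import *
plan(-.07,-.0365,.024)
c=eyes.camera("side");f=c["frame"]
cv2.imwrite("pics/a2.png",cv2.resize(f[130:240,180:310],None,fx=5,fy=5,interpolation=cv2.INTER_CUBIC))
```

```text
t 3.5 now ramp [-0.1234 -0.0373] tipz 0.0262 F [0.1 0.8 0.5]
goal [0.58737864 0.07272061 0.1974    ] shift [-0.178       0.00266667  0.007     ] turn [ 0.00047746 -0.00038197  0.00066845]
```

View pics/a2.png

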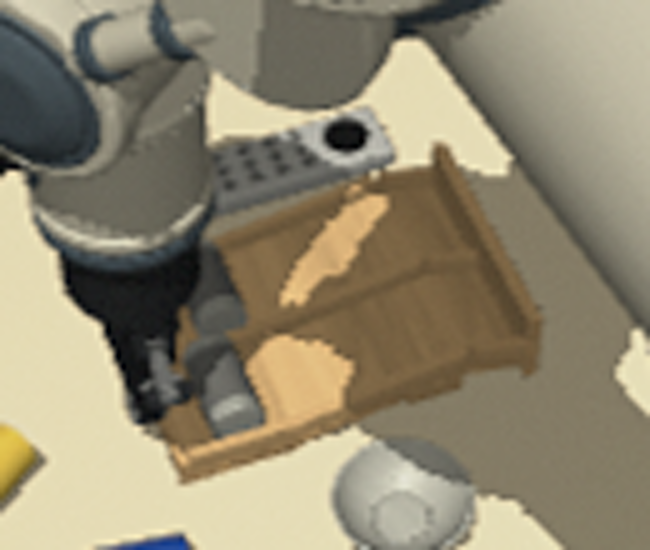

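The fingertips sit just behind the right cell, over the lip at crop (150,410), with nothing touched. I'll push gently.

carry_out(increments=[-0.02,0.002,0,0,0,0,1,-0.035,0.002,0,0,0,0,1,-0.045,0.002,0,0,0,0,1,-0.055,0.002,0,0,0,0,1,-0.062,0.002,0,0,0,0,1,-0.07,0.002,0,0,0,0,1,-0.08,0.002,0,0,0,0,1,-0.09,0.002,0.003,0,0,0,1,-0.1,0.002,0.006,0,0,0,1,-0.11,0.002,0.009,0,0,0,1,-0.12,0.002,0.012,0,0,0,1,-0.13,0.002,0.014,0,0,0,1,-0.14,0.002,0.014,0,0,0,1,-0.15,0.002,0.014,0,0,0,1,-0.16,0.002,0.014,0,0,0,1,-0.17,0.002,0.014,0,0,0,1,-0.18,0.002,0.013,0,0,0,1,-0.19,0.002,0.012,0,0,0,1,-0.2,0.002,0.011,0,0,0,1,-0.21,0.002,0.01,0,0,0,1])

```text
time_s: 5.55
eef_pos: [0.5823, 0.0652, 0.1969]
eef_rot: [2.783, 1.457, 0.004]
ft_force: [4.1, 7.9, 7.3]
gripper_width: 0.0001
grasp_force: 4.1
```

```bash
cat >> h.py <<'E'
def cells():
    for nm in("side","top"):
        s=eyes.camera(nm);P=cloud(s);hsv=cv2.cvtColor(s["frame"],cv2.COLOR_BGR2HSV)
        q=P[...,:2]-o;rx=q@x;ry=q@y;z=P[...,2]
        g=(hsv[...,1]<75)&(z>.03)&(z<.065)&(abs(rx)<.098)&(abs(ry)<.07)
        for s_ in(1,-1):
            k=g&(ry*s_>0)
            if k.sum()>15:print(nm,s_,k.sum(),"x",rx[k].mean().round(4),rx[k].min().round(4),rx[k].max().round(4),"y",ry[k].mean().round(4),ry[k].min().round(4),ry[k].max().round(4),"zmax",z[k].max().round(4))
E
python3 - <<'E'
from h import *
plan(.043,-.0365,.041);cells()
f=eyes.camera("side")["frame"]
cv2.imwrite("pics/a3.png",cv2.resize(f[130:240,180:310],None,fx=5,fy=5,interpolation=cv2.INTER_CUBIC))
E
```

```text
t 5.55 now ramp [-0.0609 -0.0364] tipz 0.0235 F [4.1 7.9 7.3]
goal [ 0.52292041 -0.02009176  0.2144    ] shift [-0.34633333 -0.00066667 -0.059     ] turn [ 0.00181437 -0.00200535  0.00066845]
side 1 47 x -0.0739 -0.0783 -0.0678 y 0.026 0.0017 0.0612 zmax 0.0474
side -1 142 x -0.0383 -0.0722 -0.0194 y -0.0477 -0.0661 -0.008 zmax 0.055
```

View pics/a3.png

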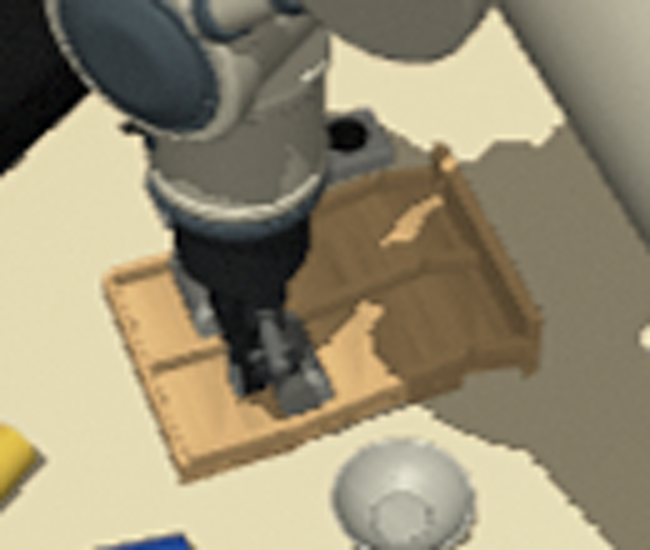

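The right cell is on the slope ahead of the fingers, with about 9 N sideways and 7 N upward on the tool. The fingertip friction resists rolling, so I'll tilt the tool about 15° with the tips leading, which makes the contact lower and easier.

carry_out(increments=[0.015,0,0.003,0,-0.025,0,1,0.03,0,0.006,0,-0.05,0,1,0.045,0,0.01,0,-0.075,0,1,0.06,0,0.014,0,-0.1,0,1,0.075,0,0.018,0,-0.125,0,1,0.09,0,0.022,0,-0.15,0,1,0.105,0,0.026,0,-0.175,0,1,0.12,0,0.029,0,-0.2,0,1,0.135,0,0.032,0,-0.225,0,1,0.148,0,0.035,0,-0.25,0,1,0.148,0,0.035,0,-0.25,0,1])

```text
time_s: 6.8
eef_pos: [0.6072, 0.102, 0.1854]
eef_rot: [2.657, 1.392, -0.352]
ft_force: [0.7, 0.2, -0.3]
gripper_width: -0.0001
grasp_force: 0.1
```

```bash
cat >> h.py <<'E'
def tip():
    "front tip corner in ramp coordinates, tilt"
    s=sensors.get_state();R=Ro.from_rotvec(s["eef_rot"]).as_matrix()
    p=s["eef_pos"]+R@[-.011,0,env.tips_ahead];d=p[:2]-o
    print("t",s["time_s"],"tip corner ramp",(d@x).round(4),(d@y).round(4),p[2].round(4),"F",np.round(s["ft_force"],1))
    print("uphill/up in tool",(R.T@np.r_[x,0]).round(3),(R.T@[0,0,1]).round(3))
E
python3 -c "
from h import *
tip();cells()"
```

```text
t 6.8 tip corner ramp -0.0496 -0.0369 0.0208 F [ 0.7  0.2 -0.3]
uphill/up in tool [-0.966 -0.001  0.26 ] [-0.26  -0.    -0.966]
side -1 204 x -0.0393 -0.069 -0.0207 y -0.0409 -0.0659 -0.0054 zmax 0.0647
top 1 258 x -0.0613 -0.0785 -0.0475 y 0.0366 0.0067 0.0659 zmax 0.0506
top -1 106 x -0.0339 -0.0525 -0.0212 y -0.0182 -0.0359 -0.0041 zmax 0.0514
```

carry_out(increments=[-0.01,0,0.0015,0,0,0,1,-0.02,0,0.003,0,0,0,1,-0.03,0,0.005,0,0,0,1,-0.04,0,0.006,0,0,0,1,-0.05,0,0.008,0,0,0,1,-0.06,0,0.009,0,0,0,1,-0.07,0,0.011,0,0,0,1,-0.08,0,0.012,0,0,0,1,-0.09,0,0.014,0,0,0,1,-0.1,0,0.0155,0,0,0,1])

```text
time_s: 7.9
eef_pos: [0.5895, 0.0765, 0.189]
eef_rot: [2.658, 1.391, -0.35]
ft_force: [0.3, 1.6, 0.5]
gripper_width: -0.0
grasp_force: 0.5
```

```bash
python3 -c "
from h import *
tip();cells()"
```

```text
t 7.9 tip corner ramp -0.0188 -0.0368 0.0243 F [0.3 1.6 0.5]
uphill/up in tool [-0.966 -0.001  0.259] [-0.259 -0.    -0.966]
side 1 33 x -0.0706 -0.0783 -0.0583 y 0.0127 0.0071 0.0289 zmax 0.047
side -1 208 x -0.0084 -0.0391 0.0107 y -0.0427 -0.0684 -0.0037 zmax 0.0582
top 1 135 x -0.062 -0.079 -0.0473 y 0.051 0.0347 0.0681 zmax 0.0507
top -1 33 x -0.0001 -0.0157 0.0098 y -0.0108 -0.0174 -0.0035 zmax 0.0556
```

Force is now about 1.5 N. I'll carry on over the crest.

carry_out(increments=[-0.013,0,0.002,0,0,0,1,-0.026,0,0.004,0,0,0,1,-0.04,0,0.006,0,0,0,1,-0.053,0,0.008,0,0,0,1,-0.066,0,0.01,0,0,0,1,-0.08,0,0.0125,0,0,0,1,-0.093,0,0.0145,0,0,0,1,-0.106,0,0.0165,0,0,0,1,-0.12,0,0.0185,0,0,0,1,-0.133,0,0.0205,0,0,0,1,-0.146,0,0.0225,0,0,0,1,-0.16,0,0.025,0,0,0,1,-0.17,0,0.0265,0,0,0,1,-0.18,0,0.028,0,0,0,1,-0.19,0,0.0295,0,0,0,1,-0.2,0,0.031,0,0,0,1,-0.21,0,0.0325,0,0,0,1,-0.22,0,0.034,0,0,0,1,-0.23,0,0.036,0,0,0,1,-0.24,0,0.038,0,0,0,1])

```text
time_s: 10.0
eef_pos: [0.5481, 0.0168, 0.1965]
eef_rot: [2.658, 1.391, -0.35]
ft_force: [0.1, -0.2, 0.4]
gripper_width: 0.0001
grasp_force: 0.0
```

carry_out(increments=[0,0,0,0,0,0,1,0,0,0,0,0,0,1,0,0,0,0,0,0,1])

```text
time_s: 10.3
eef_pos: [0.5484, 0.0171, 0.1966]
eef_rot: [2.658, 1.391, -0.35]
ft_force: [-0.4, 0.5, -1.1]
gripper_width: 0.0001
grasp_force: 0.0
```

```bash
python3 -c "
from h import *
tip();cells()"
```

```text
t 10.3 tip corner ramp 0.0534 -0.0367 0.0319 F [-0.4  0.5 -1.1]
uphill/up in tool [-0.966 -0.001  0.259] [-0.259  0.    -0.966]
side 1 179 x -0.0638 -0.0782 -0.0458 y 0.0319 0.0059 0.0664 zmax 0.0512
side -1 199 x 0.0799 0.034 0.0979 y -0.0417 -0.0666 -0.0069 zmax 0.0642
```

The right cell is over the crest and free of the fingers. Next I'll retract and go to the left lane.

carry_out(increments=[0.01,0,-0.06,0,0,0,1,0.01,0,-0.15,0,0,0,1,0.01,0,-0.27,0,0,0,1,0.12,0.06,-0.3,0,0,0,1,0.25,0.15,-0.3,0,0,0,1,0.33,0.24,-0.3,0,0,0,1,0.36,0.245,-0.3,0,0,0,1,0.36,0.245,-0.3,0,0,0,1,0.36,0.245,-0.3,0,0,0,1])

```text
time_s: 11.3
eef_pos: [0.6807, 0.08, 0.2553]
eef_rot: [2.658, 1.392, -0.352]
ft_force: [0.2, -0.2, 0.3]
gripper_width: -0.0002
grasp_force: 0.0
```

Run:
```python
from h import *
tip();cells()
s=sensors.get_state();R=Ro.from_rotvec(s["eef_rot"]).as_matrix();p=s["eef_pos"]+R@[-.011,0,env.tips_ahead]
for z in(.05,.0225): print(R.T@(np.r_[o-.084*x+.0365*y,z]-p)/.3)
```

```text
t 11.3 tip corner ramp -0.0736 0.0359 0.0907 F [ 0.2 -0.2  0.3]
uphill/up in tool [-0.966 -0.001  0.26 ] [-0.26  -0.001 -0.966]
side 1 176 x -0.0639 -0.0784 -0.0476 y 0.0321 0.0049 0.0667 zmax 0.0512
side -1 195 x 0.081 0.0669 0.0976 y -0.0418 -0.0677 -0.008 zmax 0.0644
top 1 160 x -0.059 -0.0778 -0.0468 y 0.0463 0.0196 0.0682 zmax 0.0511
top -1 286 x 0.0829 0.0669 0.0979 y -0.037 -0.0653 -0.0039 zmax 0.0646
[0.0697048  0.00174368 0.12363903]
[0.09347053 0.00178818 0.21217132]
```

carry_out(increments=[0.05,0.002,0.03,0,0,0,1,0.07,0.002,0.09,0,0,0,1,0.07,0.002,0.124,0,0,0,1,0.074,0.002,0.14,0,0,0,1,0.08,0.002,0.16,0,0,0,1,0.085,0.002,0.18,0,0,0,1,0.09,0.002,0.2,0,0,0,1,0.093,0.002,0.212,0,0,0,1,0.093,0.002,0.212,0,0,0,1])

```text
time_s: 12.3
eef_pos: [0.6878, 0.0883, 0.1864]
eef_rot: [2.658, 1.392, -0.351]
ft_force: [-0.1, 0.4, 0.1]
gripper_width: -0.0002
grasp_force: 0.0
```

```bash
python3 -c "
from h import *
tip();cells()"
```

```text
t 12.3 tip corner ramp -0.0845 0.0371 0.0218 F [-0.1  0.4  0.1]
uphill/up in tool [-0.966 -0.001  0.259] [-0.259 -0.001 -0.966]
side 1 182 x -0.0656 -0.0972 -0.0485 y 0.0317 0.0045 0.0668 zmax 0.051
side -1 127 x 0.0767 0.0669 0.0979 y -0.0467 -0.0688 -0.0078 zmax 0.0627
top 1 108 x -0.0605 -0.078 -0.0474 y 0.0535 0.0376 0.0681 zmax 0.0493
top -1 288 x 0.0828 0.0669 0.098 y -0.0369 -0.0654 -0.0041 zmax 0.0648
```

carry_out(increments=[-0.008,0,0.002,0,0,0,1,-0.016,0,0.005,0,0,0,1,-0.024,0,0.008,0,0,0,1,-0.032,0,0.011,0,0,0,1,-0.04,0,0.014,0,0,0,1,-0.05,0,0.0175,0,0,0,1,-0.06,0,0.021,0,0,0,1,-0.07,0,0.024,0,0,0,1,-0.08,0,0.027,0,0,0,1,-0.09,0,0.0285,0,0,0,1,-0.1,0,0.03,0,0,0,1,-0.11,0,0.0315,0,0,0,1,-0.12,0,0.033,0,0,0,1,-0.13,0,0.0345,0,0,0,1,-0.14,0,0.036,0,0,0,1,-0.15,0,0.0375,0,0,0,1])

```text
time_s: 14.0
eef_pos: [0.6614, 0.05, 0.1877]
eef_rot: [2.658, 1.391, -0.35]
ft_force: [1.0, 0.8, 0.1]
gripper_width: -0.0
grasp_force: 0.6
```

```bash
python3 -c "
from h import *
tip();cells()"
```

```text
t 14.0 tip corner ramp -0.0381 0.0373 0.0231 F [1.  0.8 0.1]
uphill/up in tool [-0.966 -0.001  0.259] [-0.259  0.    -0.966]
side 1 203 x -0.0285 -0.0627 -0.0094 y 0.0305 0.0045 0.0657 zmax 0.0569
side -1 198 x 0.081 0.0675 0.098 y -0.0418 -0.0682 -0.0071 zmax 0.064
top -1 124 x 0.0868 0.0672 0.0979 y -0.0221 -0.05 -0.0021 zmax 0.0641
```

carry_out(increments=[-0.013,0,0.002,0,0,0,1,-0.026,0,0.004,0,0,0,1,-0.04,0,0.0062,0,0,0,1,-0.053,0,0.0083,0,0,0,1,-0.066,0,0.0105,0,0,0,1,-0.08,0,0.0125,0,0,0,1,-0.093,0,0.0145,0,0,0,1,-0.106,0,0.0165,0,0,0,1,-0.12,0,0.0187,0,0,0,1,-0.133,0,0.0208,0,0,0,1,-0.146,0,0.0228,0,0,0,1,-0.16,0,0.025,0,0,0,1,-0.173,0,0.027,0,0,0,1,-0.186,0,0.029,0,0,0,1,-0.2,0,0.0312,0,0,0,1,-0.213,0,0.0333,0,0,0,1,-0.224,0,0.035,0,0,0,1,-0.234,0,0.0366,0,0,0,1,-0.244,0,0.0382,0,0,0,1,-0.254,0,0.04,0,0,0,1])

```text
time_s: 16.1
eef_pos: [0.6177, -0.013, 0.1958]
eef_rot: [2.658, 1.391, -0.35]
ft_force: [1.7, 1.3, 1.0]
gripper_width: 0.0
grasp_force: 0.6
```

carry_out(increments=[-0.01,0,0.0016,0,0,0,1,-0.02,0,0.0035,0,0,0,1,-0.03,0,0.0055,0,0,0,1,-0.04,0,0.0075,0,0,0,1,-0.05,0,0.01,0,0,0,1,-0.05,0,0.01,0,0,0,1,-0.05,0,0.01,0,0,0,1,-0.05,0,0.01,0,0,0,1])

```text
time_s: 16.9
eef_pos: [0.6092, -0.0253, 0.1968]
eef_rot: [2.658, 1.392, -0.35]
ft_force: [-0.5, 0.2, -0.6]
gripper_width: 0.0003
grasp_force: 0.0
```

```bash
python3 -c "
from h import *
tip();cells()"
```

```text
t 16.9 tip corner ramp 0.0536 0.0374 0.0321 F [-0.5  0.2 -0.6]
uphill/up in tool [-0.966 -0.001  0.259] [-0.259 -0.    -0.966]
side 1 198 x 0.0774 0.0303 0.0978 y 0.0311 0.0048 0.0657 zmax 0.0649
side -1 197 x 0.081 0.0665 0.0976 y -0.0412 -0.0679 -0.0048 zmax 0.0643
```

Both cells are in. I'll retract and check.

carry_out(increments=[0.01,0,-0.06,0,0,0,1,0.01,0,-0.15,0,0,0,1,0.01,0,-0.27,0,0,0,1,0.1,0,-0.4,0,0,0,1,0.25,0,-0.5,0,0,0,1,0.4,0,-0.5,0,0,0,1,0.5,0,-0.5,0,0,0,1,0.5,0,-0.5,0,0,0,1,0.5,0,-0.5,0,0,0,1,0.5,0,-0.5,0,0,0,1])

```text
time_s: 18.0
eef_pos: [0.7135, 0.1249, 0.303]
eef_rot: [2.658, 1.391, -0.351]
ft_force: [-0.7, -0.1, 0.5]
gripper_width: -0.0001
grasp_force: 0.0
```

Run:
```python
from h import *
tip();cells()
f=eyes.camera("side")["frame"]
cv2.imwrite("pics/a4.png",cv2.resize(f[110:260,160:330],None,fx=4,fy=4,interpolation=cv2.INTER_CUBIC)[:600])
```

```text
t 18.0 tip corner ramp -0.1292 0.0373 0.1384 F [-0.7 -0.1  0.5]
uphill/up in tool [-0.966 -0.     0.259] [-0.259 -0.    -0.966]
side 1 182 x 0.0805 0.0674 0.0976 y 0.0313 0.0051 0.0669 zmax 0.064
side -1 196 x 0.081 0.0665 0.0976 y -0.0412 -0.0673 -0.005 zmax 0.0637
top 1 289 x 0.0827 0.0671 0.0979 y 0.0352 0.0069 0.066 zmax 0.0645
top -1 283 x 0.0831 0.0674 0.098 y -0.037 -0.0653 -0.0035 zmax 0.0647
```

View pics/a4.png

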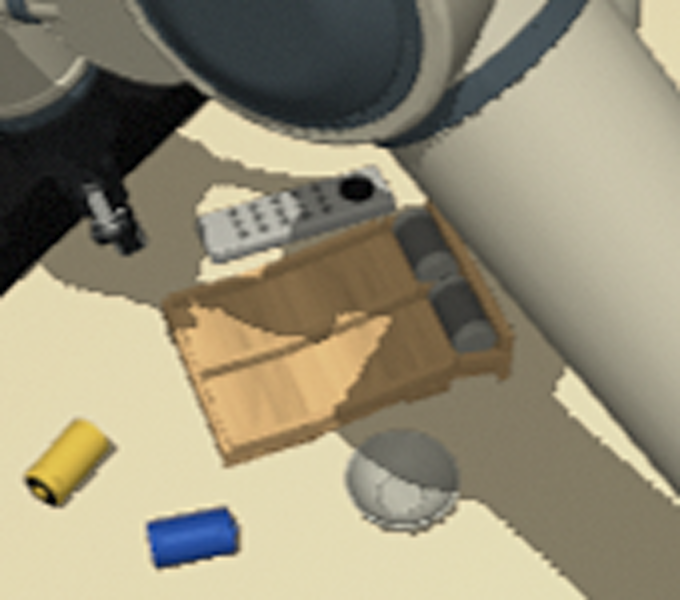

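Both grey cells rest in the dip against the stop, at crop (425,245) and (462,312). The gripper is clear, and the remote and dish are where they were.

```bash
python3 -c "
from h import *
print(workorder.hand_in())"
```

```text
the job is handed in; nothing more can be done
None
```

I pushed both batteries over the crest, they rest in the dip of their own lanes against the stop (ramp x about 83 mm), and I handed the job in at about 18 s; no verdict came back.

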